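Arm the food processor and hold its dial at pulse

ROBOT

A 6-joint arm with a two-finger parallel gripper is mounted at the origin on a cart in front of the work surface, level with it; the furniture and walls round the work are solid. World frame = base frame: x ahead of the robot, y to its left, z up, the work surface at z = 0. Lengths are in m, angles in degrees, forces in N, time in s.
With the tool pointing down it reaches from about 0.275 to 0.75 m from the base axis. Payload 10.2 kg.
Tool frame: the origin (TCP) lies between the finger pads; the fingertips stand 8 mm ahead of it and the grasp point (between the pads) lies 11 mm behind it; z points along the fingers, y is the line along which they close (so a half turn about z gives the same grasp; the last joint's range is limited). The gripper opens to 85 mm and grips with 20 to 120 N. Pads are 22 mm wide; open, the fingers measure 114 mm over their backs; the gripper's body (76 mm by 85 mm) begins 54 mm behind the grasp point. The pads swing forward as they close: fully open they stand 13 mm farther back than shut.
Start: joints at [-89.691, 17.928, 85.812, -0, 76.261, -12.8], TCP at [0.119, -0.511, 0.239] pointing down, gripper open.
Joint ranges: [-168.41, 168.41], [-55.51, 124.54], [10.69, 146.95], [-70.63, 250.63], [1, 178], [-165.06, 165.06]. Speed limits (degrees/s): [136.94, 136.94, 172.46, 180, 180, 180].

INTERFACE

Orientations are given as [roll, pitch, yaw] about the fixed x, y, z axes, in that order (R = Rz(yaw) Ry(pitch) Rx(roll)).
In Python, from station import arm gives the robot as it stands.
- The arm moves only by the tool apply_moves, never from a script. Its argument "series" is one flat list of numbers, 7 for each row, row after row: the turn, a rotation vector about the world's x, y, z each as a share of 30 degrees, from -1 to 1, then the shift along the world's x, y, z each as a share of 0.1 m, from -1 to 1, then the finger opening in mm, from 0 to 85.4. In form: [ax, ay, az, x, y, z, fingers, ax, ay, az, x, y, z, fingers, ...]. A call has 1 to 20 rows; each row is the pose to reach, as a shift and turn from the pose commanded when the call began; what a row does not reach only later rows make up. A row lasts 1/8 s, in which the tool goes at most 62.5 mm and 10.7 degrees, less where a joint would pass 70% of its speed; a pose out of reach is approached as far as the arm can. A call with a number of a shift or a turn outside -1 to 1 is refused whole. A call with a gripper value outside its range is refused whole. The fingers move at their own pace and stop on an object; "squeeze" is the grip in N (left out, the last holds). Time passes only in rows, so rows that repeat a pose let the fingers close. It gives the time, the measured TCP pose, the force, the opening and the grip force at its end, in the units of the state.
- arm.sense(): the state, without advancing time (a new reading comes with each control period).
- arm.snapshot(name): name is "side" or "top" or "wrist"; returns (picture, depth): 480x640x3 uint8, blue, green, red; 480x640 float32, m along the optical axis (not along the pixel's ray), 0 where there is no reading.
- arm.camera_info(name): a dict with "fx", "fy", "cx", "cy" (pixels), "k1" (the pictures are not rectified: a ray, as slopes to the right and down, at radius r is drawn at 1 + k1 r^2 times it, then the intrinsics apply), "rvec" (rotation vector, rad) and "tvec" (3), from world to camera coordinates, as OpenCV has them; the wrist camera has in their place "tool_from_camera" (4x4, takes a point from camera to tool coordinates, whose origin is the TCP and whose axes are the flange's). Camera axes: x right, y down, z forward; pixel columns grow to the right and rows downward; lengths in m; the calibration is good to about 2 mm. A picture is of the moment at which its call begins: read the wrist's pose just before it. camera_info takes no time and is no camera call.
- arm.sign_off(): hands the job in; it is judged then, once.
Trained networks look in the newest picture that a camera, given by its name, has taken for a name from the list of things; names that differ only in an ending like _2 or _b are one class to them, and where a whole thing is asked for, a point or a joint stands for the part that bears it (a point fixed in the world has none). Each returns a list of dicts, best first, with "conf" (0 to 1); they miss things now and then, are a little off and sometimes report something else, mostly with a low value. They report only what shows in the picture. A call takes as long as a camera call.
- arm.find_in(camera, target): "location" ([x, y, z] in m, in the coordinates of the camera as it stood for that picture, good to about 4 mm: the middle of the surface that is visible of it).
- arm.landmark_of(camera, target): "location" ([x, y, z] in m, in the coordinates of the camera as it stood for that picture, good to about 4 mm: a listed point, or the origin of a listed thing).
The state is a dict: "clock": time; "q": joint angles; "dq": joint speeds; "effort": joint torques, N m; "ee_pos": TCP position; "ee_rot": TCP orientation; "ft_force": force on the tool from outside, world axes, zero at the start; "ft_torque": the same for the moment, N m; "gripper_width": opening from 0.0 (shut) to 1.0 (fully open); "finger_force": force on a finger pad.
Only numpy, scipy, OpenCV 4.12 (cv2) and the standard library are available. Lean on these libraries where they do the work, as an engineer would, in place of code of your own. Each camera call takes 0.05 s, during which the arm holds its last target. There are 200 camera calls.

TASK

Run the food processor by hand: first squeeze the sprung trigger on the bowl's handle fully against the fixed grip, then let it spring right out again. After that turn the dial on top of the console clockwise (seen from above) past its first two clicks to the third, and hold it there against its return spring; finish while still holding it at the third click. Leave the dial at rest until the trigger has been released, and leave the mug, the salt shaker and the cream pot where they are.

Things in the scene. Friction and masses are not known exactly. Their poses are not given: they have to be found in the camera images.
- processor: White food processor, fixed. Plinth 150 (x) x 270 (y) x 45 mm high; origin at the centre of its underside, x away from the robot at yaw 0, y left, z up. At its right end (y = -85) a console 130 x 100 mm rises to 108 mm and carries the dial; the bowl sits at (0, 55). Raised black marks round the dial show rest (towards +x) and clicks 1, 2, 3 (the last mark is longer).
- bowl: Clear round bowl with a white lid, 120 mm wide and 92 mm high, fixed on the plinth; it may be seated turned about its axis by some yaw against the processor. Origin at the centre of its underside, about 47 mm above the counter; its +y points to the handle, z up.
- grip: Fixed grip of the bowl's handle: a black upright post 22 (x) x 26 (y) mm, 103 mm from the bowl's axis. Frame parallel to the bowl's; origin on the post's axis at the level of the bowl's underside; the post reaches from 20 to 128 mm above it. Free at both x sides and above; the trigger stands along its -x side.
- grip_top (a point): Centre of the top end of the fixed grip, 128 mm above the grip's origin, about 175 mm above the counter. Squeezed, the pair of grip and trigger is centred 7 mm to the -x side of it.
- trigger: Trigger: flat steel lever 10 thick x 22 wide (grip's y) x 80 mm long at the grip's -x side. Origin on its hinge at its lower end, 19.5 mm to the -x side of the grip's axis, 42 mm above the grip's origin. At rest it leans 0.2 rad away from the grip; squeezed it stands parallel to it. Grip and trigger together measure 52 mm along the grip's x near the top at rest, 36 mm squeezed.
- trigger_tip (a point): Middle of the upper end of the trigger, 80 mm from its hinge, about 167 mm above the counter at rest; 8 mm below the top of the grip.
- trigger_swing (a joint): Trigger angle, rad: 0 released (sprung out), 0.2 fully squeezed (end stop). A spring pushes it back: about 3 N at 60 mm above the hinge to start, 7 N at the stop. It returns by itself when let go.
- dial: Black bar grip of the dial: 46 long (x) x 12 thick (y) x 28 mm high, on a round skirt of 48 mm diameter. Origin on the dial axis at the foot of the bar, 114 mm above the counter; top of the bar at 142 mm. A white pointer line at its +x end shows the setting. Turns with the dial; at rest parallel to the processor's frame.
- dial_grip (a point): Point on the dial axis 17 mm above the foot of the bar (131 mm above the counter), the height to grip the bar.
- dial_turn (a joint): Dial angle, rad: 0 at rest, growing clockwise seen from above. Clicks at 0.36, 0.72 and 1.08; end stop at 1.17. It springs back to 0 from everywhere when let go, the clicks do not keep it; return torque 0.07 N m near rest to 0.16 N m at the third click, with a click ripple of 0.04 N m.
- mug: Green and white mug, 78 x 116 x 101 mm, loose, behind the processor; origin at the centre of its underside. To be left alone.
- salt_shaker: Salt shaker, 44 mm wide and 90 mm high, loose, in front of the processor; origin at the centre of its underside. To be left alone.
- cream_pot: Small round lidded pot, 58 mm wide and 50 mm high, loose, behind the processor; origin at the centre of its underside. To be left alone.

How it is judged:
By the outcome, as a careful person would: the job done as asked, in the order asked, and still so for the second after the job is handed in, while the arm keeps its last pose, push and grip.
It also fails if it takes over 45 s, if anything falls off the work surface, if the arm or the gripper's body presses on something with over 40 N, if the wrist force passes 120 N, or if a joint passes its speed limit or range.

## Working session

There is one attempt and no reset: what is moved stays moved. The work goes in short steps, Python scripts to look and compute and a tool call to move; the robot and the scene stay as the last step left them, time stands still between calls to the robot, and variables do not carry over. Pictures are saved under pics/ and viewed, at most 10 in all, crops included, and the job is handed in when it is done.

Besides the shell and the picture viewer there is one more tool, called as a command line: name --argument value ..., lists and objects as JSON in quotes. apply_moves: Moves the arm, as the interface text tells. Its arguments: {"type":"object","properties":{"series":{"type":"array","items":{"type":"number"}},"squeeze":{"type":"number"}},"required":["series"]}

```bash
mkdir -p pics; ls; cat > h.py <<'E'
import numpy as np, cv2
from scipy.spatial.transform import Rotation as R
from station import arm
def to_world(cam,p,s=None):
    i=arm.camera_info(cam); p=np.asarray(p,float)
    if cam=='wrist':
        s=s or arm.sense(); T=np.array(i['tool_from_camera']); p=T[:3,:3]@p+T[:3,3]
        return rot(s)@p+np.array(s['ee_pos'])
    return R.from_rotvec(np.ravel(i['rvec'])).as_matrix().T@(p-np.ravel(i['tvec']))
def rot(s): return R.from_euler('xyz',s['ee_rot'],degrees=True).as_matrix()
def px(cam,u,v,d):
    i=arm.camera_info(cam); a=np.array([(u-i['cx'])/i['fx'],(v-i['cy'])/i['fy']]); b=a.copy()
    for _ in range(10): b=a/(1+i['k1']*(b@b))
    return to_world(cam,[b[0]*d,b[1]*d,d])
def marks(cam,names,s=None):
    for n in names:
        for f in ('landmark_of',):
            for r in getattr(arm,f)(cam,n)[:2]: print(cam,n,round(r['conf'],2),to_world(cam,r['location'],s).round(4))
E
python3 - <<'E'
from h import *
s=arm.sense();print(s)
for c in ('side','top'):
    im,d=arm.snapshot(c);cv2.imwrite(f'pics/{c}0.png',im);np.save(f'pics/{c}0.npy',d)
    marks(c,['processor','bowl','grip','grip_top','trigger','trigger_tip','dial','dial_grip','mug','salt_shaker','cream_pot'])
E
```

```text
pics
{'clock': 0.0, 'q': array([-8.96916479e+01,  1.79602632e+01,  8.58550567e+01, -5.96419040e-04,
        7.62600084e+01, -1.28006504e+01]), 'dq': array([-0.10504653,  0.04698669, -0.04345603,  0.01374194, -0.00232357,
        0.02022784]), 'effort': array([ 4.55157738e-05, -4.12265217e+01, -2.59744781e+01, -2.02791716e-04,
        4.19409393e-03,  1.56622001e-06]), 'ee_pos': array([ 0.11904965, -0.51106718,  0.23872087]), 'ee_rot': array([-1.79926416e+02, -1.61249351e-02,  1.31091342e+01]), 'ft_force': array([0.18295809, 0.04178459, 0.14141239]), 'ft_torque': array([ 0.02466781, -0.00929983,  0.01313574]), 'finger_force': 0.0, 'gripper_width': 0.9980165896517298}
side processor 0.65 [ 0.5435  0.0483 -0.0012]
side bowl 0.73 [0.5449 0.1055 0.0468]
side grip 0.43 [0.5418 0.2109 0.0877]
side grip_top 0.72 [0.5607 0.2069 0.1738]
side trigger 0.68 [0.5433 0.2096 0.0874]
side trigger_tip 0.7 [0.5254 0.2124 0.1693]
side dial 0.72 [ 0.5413 -0.0366  0.1148]
side dial_grip 0.76 [ 0.5424 -0.0344  0.1307]
side mug 0.88 [0.6972 0.12   0.0037]
side salt_shaker 0.82 [ 0.4227  0.0364 -0.0007]
side cream_pot 0.7 [ 0.6728 -0.0136 -0.0039]
top processor 0.75 [ 0.5417  0.0417 -0.0044]
top bowl 0.65 [0.5475 0.1054 0.0452]
top bowl 0.37 [0.5574 0.2019 0.0504]
top grip 0.49 [0.5608 0.2028 0.0514]
top grip_top 0.6 [0.5624 0.2086 0.1716]
top trigger 0.59 [0.5408 0.2088 0.0908]
top trigger 0.45 [0.5588 0.202  0.0464]
top trigger_tip 0.57 [0.5281 0.2168 0.1665]
top dial 0.85 [ 0.5407 -0.0384  0.1109]
top dial_grip 0.86 [ 0.5384 -0.0335  0.1299]
top dial_grip 0.42 [ 0.668  -0.0099 -0.0023]
top mug 0.58 [ 0.6944  0.1204 -0.0012]
top salt_shaker 0.78 [ 0.4243  0.0348 -0.0016]
top cream_pot 0.66 [ 0.6711 -0.0118  0.    ]
```

View pics/side0.png

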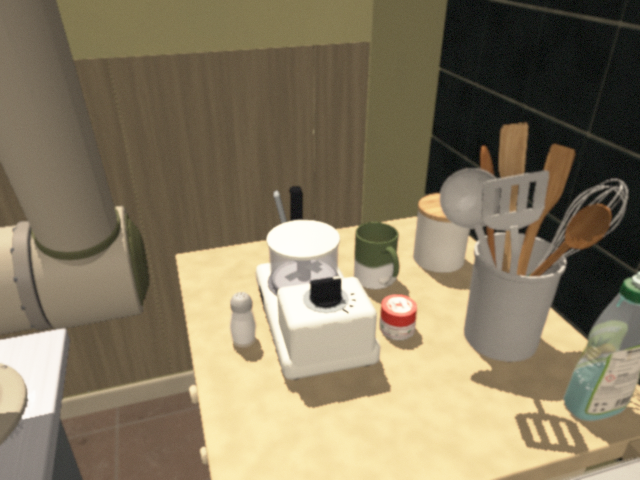

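View pics/top0.png

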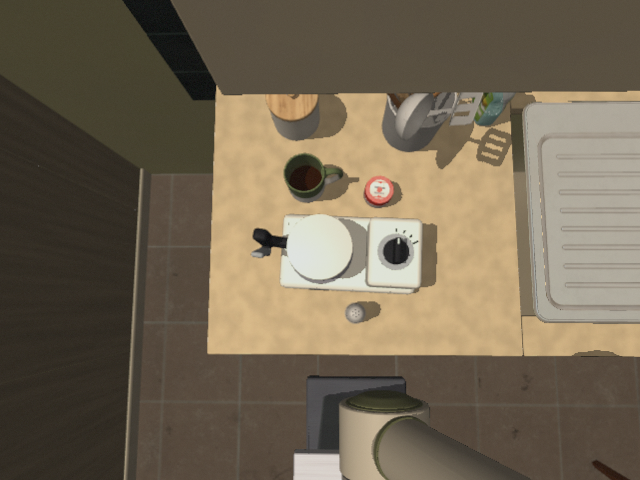

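The side view shows the handle at (290,205) and the dial at (326,292). In the top view the handle is at (262,242), the dial at (396,250), and the bowl is turned about -9°. The network positions agree with the given heights, so I'm swinging over to the handle at a safe height.

apply_moves --series '[0,0,0.1,0.16,0.3,0.15,85,0,0,0.2,0.33,0.6,0.3,85,0,0,0.3,0.54,0.9,0.5,85]' --squeeze 40

```text
clock: 1.58
ee_pos: [0.1734, -0.4203, 0.2896]
ee_rot: [-180.0, -0.0, 22.2]
ft_force: [0.1, -0.7, 1.0]
gripper_width: 0.998
finger_force: 0.0
```

apply_moves --series '[0,0,0.15,0.27,0.45,0,85,0,0,0.3,0.54,0.9,0,85]'

```text
clock: 1.82
ee_pos: [0.2276, -0.33, 0.2895]
ee_rot: [180.0, 0.0, 31.2]
ft_force: [1.2, -0.1, 0.6]
gripper_width: 0.994
finger_force: 0.0
```

apply_moves --series '[0,0,0.15,0.27,0.45,0,85,0,0,0.3,0.54,0.9,0,85]'

```text
clock: 2.08
ee_pos: [0.2816, -0.2398, 0.2895]
ee_rot: [180.0, 0.0, 40.2]
ft_force: [0.4, 0.1, 0.3]
gripper_width: 0.993
finger_force: 0.0
```

apply_moves --series '[0,0,0.15,0.27,0.45,0,85,0,0,0.3,0.54,0.9,0,85]'

```text
clock: 2.33
ee_pos: [0.3356, -0.1498, 0.2895]
ee_rot: [180.0, -0.0, 49.2]
ft_force: [0.4, -0.6, 0.3]
gripper_width: 0.996
finger_force: 0.0
```

apply_moves --series '[0,0,0.15,0.27,0.45,0,85,0,0,0.3,0.54,0.9,0,85]'

```text
clock: 2.58
ee_pos: [0.3897, -0.0597, 0.2895]
ee_rot: [179.9, 0.0, 58.3]
ft_force: [0.4, -0.8, 0.1]
gripper_width: 0.998
finger_force: 0.0
```

apply_moves --series '[0,0,0.15,0.27,0.45,0,85,0,0,0.3,0.54,0.9,0,85]'

```text
clock: 2.82
ee_pos: [0.4438, 0.0304, 0.2895]
ee_rot: [180.0, -0.0, 67.3]
ft_force: [1.3, -0.9, -1.1]
gripper_width: 0.994
finger_force: 0.0
```

apply_moves --series '[0,0,0.15,0.27,0.45,0,85,0,0,0.3,0.54,0.9,0,85]'

```text
clock: 3.08
ee_pos: [0.4977, 0.1204, 0.2894]
ee_rot: [180.0, 0.0, 76.3]
ft_force: [0.7, -0.9, 0.1]
gripper_width: 0.995
finger_force: 0.0
```

apply_moves --series '[0,0,0.1,0.2,0.3,0,85,0,0,0.2,0.4,0.6,0,85,0,0,0.2,0.4,0.6,0,85,0,0,0.2,0.4,0.6,0,85]'

```text
clock: 3.58
ee_pos: [0.5368, 0.1783, 0.2892]
ee_rot: [-180.0, 0.0, 82.1]
ft_force: [-0.2, -0.3, -0.4]
gripper_width: 0.996
finger_force: 0.0
```

```bash
python3 - <<'E'
from h import *
s=arm.sense();print(s['clock'],s['ee_pos'],s['ee_rot'],s['q'],s['ft_force'])
im,d=arm.snapshot('wrist');cv2.imwrite('pics/w1.png',im);np.save('pics/w1.npy',d)
marks('wrist',['bowl','grip','grip_top','trigger','trigger_tip','dial_grip'],s)
E
```

```text
3.575 [0.53682224 0.17831654 0.28917414] [-1.79977650e+02  1.70841326e-02  8.20813367e+01] [ 6.51528299e+00  2.15257161e+01  7.34185269e+01 -1.10142843e-02
  8.50816605e+01  1.44348964e+01] [-0.24566395 -0.2755703  -0.36679189]
wrist bowl 0.61 [0.5451 0.1034 0.0441]
wrist bowl 0.31 [0.5289 0.2129 0.1663]
wrist grip 0.94 [0.5645 0.2055 0.0421]
wrist grip_top 0.63 [0.5615 0.2122 0.1723]
wrist trigger 0.62 [0.5418 0.2085 0.0886]
wrist trigger_tip 0.64 [0.5256 0.2103 0.1611]
```

View pics/w1.png

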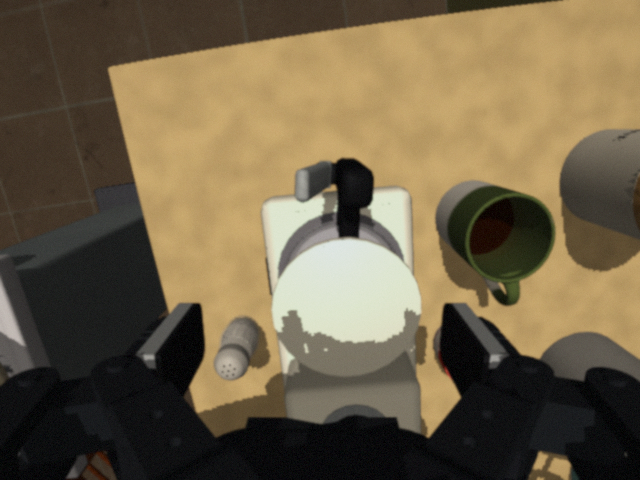

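The wrist view shows the grip top at (355,182) and the trigger tip at (303,183). I'll check them against the depth points.

```bash
cat >> h.py <<'E'
def cloud(d,s):
    i=arm.camera_info('wrist'); K=np.array([[i['fx'],0,i['cx']],[0,i['fy'],i['cy']],[0,0,1]])
    v,u=np.nonzero(d>0.05)
    n=cv2.undistortPoints(np.c_[u,v].astype(float)[:,None],K,np.array([i['k1'],0,0,0,0.]))[:,0]
    z=d[v,u]; p=np.c_[n*z[:,None],z]
    T=np.array(i['tool_from_camera']); return ((p@T[:3,:3].T+T[:3,3])@rot(s).T+s['ee_pos']),u,v
E
python3 - <<'E'
from h import *
s=arm.sense();d=np.load('pics/w1.npy');P,u,v=cloud(d,s)
m=(u>285)&(u<385)&(v>150)&(v<215)&(P[:,2]>.15)&(P[:,2]<.19)
Q=P[m];print(len(Q))
for a,b in((.535,.6),(.5,.535)):
    q=Q[(Q[:,0]>a)&(Q[:,0]<b)];print(len(q),np.percentile(q,[2,50,98],axis=0).round(4),cv2.minAreaRect(q[:,:2].astype(np.float32)*1000))
m=(P[:,2]>.134)&(P[:,2]<.146)&(np.hypot(P[:,0]-.546,P[:,1]-.105)<.08)
print('lid',cv2.minEnclosingCircle(P[m][:,:2].astype(np.float32)))
E
```

```text
1996
1434 [[0.536  0.1946 0.1536]
 [0.5618 0.208  0.1726]
 [0.5728 0.2191 0.1749]] ((553.958251953125, 207.46542358398438), (25.64405632019043, 39.735721588134766), 83.13134765625)
562 [[0.5238 0.2018 0.1531]
 [0.5297 0.2118 0.1651]
 [0.5348 0.222  0.1671]] ((529.873291015625, 211.70135498046875), (21.45095443725586, 11.548644065856934), 81.16177368164062)
lid ((0.5465927720069885, 0.10551582276821136), 0.05647515505552292)
```

apply_moves --series '[0,0,-0.02,0.19,0.3,0,85,0,0,-0.02,0.19,0.3,-0.3,85,0,0,-0.02,0.19,0.3,-0.6,85,0,0,-0.02,0.19,0.3,-0.9,85,0,0,-0.02,0.19,0.3,-0.9,85]'

```text
clock: 4.55
ee_pos: [0.5552, 0.2084, 0.1976]
ee_rot: [-179.8, 0.1, 81.5]
ft_force: [0.1, -0.9, -0.1]
gripper_width: 0.995
finger_force: 0.0
```

apply_moves --series '[0,0,0,0,0,-0.2,85,0,0,0,0,0,-0.4,85,0,0,0,0,0,-0.57,85,0,0,0,0,0,-0.57,85,0,0,0,0,0,-0.57,85]'

```text
clock: 5.18
ee_pos: [0.5566, 0.2088, 0.1434]
ee_rot: [179.9, -0.0, 81.5]
ft_force: [0.6, -0.0, -0.7]
gripper_width: 0.996
finger_force: 0.0
```

```bash
python3 - <<'E'
from h import *
s=arm.sense();print(s['clock'],s['ee_pos'],s['ee_rot'],s['ft_force'])
im,d=arm.snapshot('wrist');cv2.imwrite('pics/w2.png',im)
E
```

```text
5.175 [0.55658407 0.20875805 0.14342513] [ 1.79907032e+02 -3.24704107e-02  8.15052048e+01] [ 0.57480024 -0.02190042 -0.70133535]
```

View pics/w2.png

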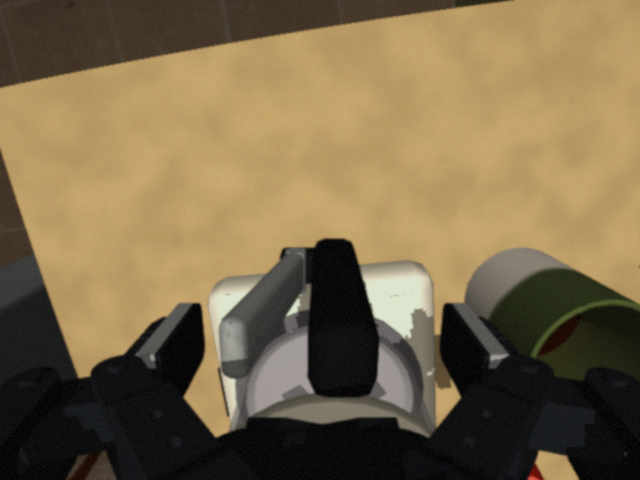

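The fingers straddle the pair, with the trigger at (240,345) and the grip at (343,360). Closing now.

apply_moves --series '[0,0,0,0,0,0,60,0,0,0,0,0,0,50,0,0,0,0,0,0,42,0,0,0,0,0,0,36,0,0,0,0,0,0,30,0,0,0,0,0,0,30,0,0,0,0,0,0,30,0,0,0,0,0,0,30]' --squeeze 40

```text
clock: 6.22
ee_pos: [0.5566, 0.2087, 0.1428]
ee_rot: [179.9, -0.0, 81.5]
ft_force: [2.0, 1.4, 5.2]
gripper_width: 0.406
finger_force: 42.2
```

```bash
python3 - <<'E'
from h import *
s=arm.sense();print(s['clock'],s['ee_pos'],s['ee_rot'],s['ft_force'],s['gripper_width']*85.4)
im,d=arm.snapshot('wrist');cv2.imwrite('pics/w3.png',im)
E
```

```text
6.225 [0.55664857 0.20869787 0.14282225] [ 1.79920208e+02 -4.46756646e-02  8.14648443e+01] [2.0008722  1.36798279 5.24722527] 34.63559476107497
```

View pics/w3.png

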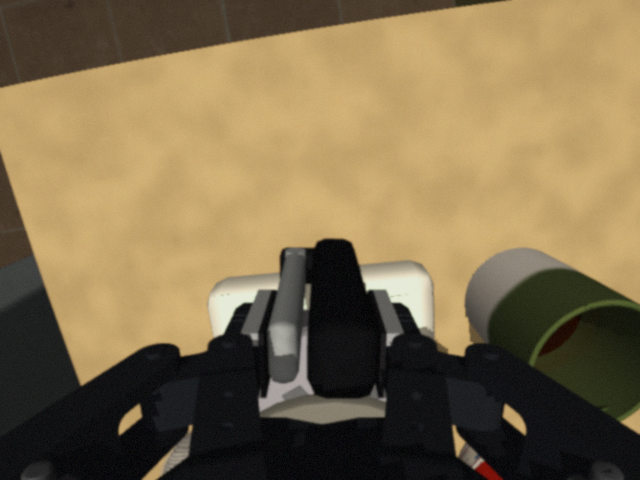

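The opening is steady at 34.6 mm with 42 N and the trigger stands parallel to the grip, so it is fully squeezed. Next: release, rise, and go over to the dial.

apply_moves --series '[0,0,0,0,0,0,45,0,0,0,0,0,0,60,0,0,0,0,0,0,85,0,0,0,0,0,0,85,0,0,0,0,0,0,85,0,0,0,0,0,0,85,0,0,0,0,0,0,85]'

```text
clock: 7.15
ee_pos: [0.5561, 0.2087, 0.1423]
ee_rot: [180.0, -0.0, 81.5]
ft_force: [-0.2, -0.7, 0.5]
gripper_width: 0.999
finger_force: 0.0
```

apply_moves --series '[0,0,0,0,0,0.25,85,0,0,0,0,0,0.6,85,0,0,0,0,0,1,85]'

```text
clock: 7.52
ee_pos: [0.5558, 0.2086, 0.2431]
ee_rot: [-180.0, 0.0, 81.5]
ft_force: [0.7, -0.3, -1.1]
gripper_width: 0.995
finger_force: 0.0
```

apply_moves --series '[0,0,0.25,-0.02,-0.25,0.25,85,0,0,0.5,-0.04,-0.5,0.5,85,0,0,0.75,-0.05,-0.75,0.5,85,0,0,1,-0.06,-1,0.5,85]'

```text
clock: 8.02
ee_pos: [0.55, 0.1079, 0.2926]
ee_rot: [180.0, 0.0, 111.8]
ft_force: [-0.2, 0.1, -0.0]
gripper_width: 0.996
finger_force: 0.0
```

apply_moves --series '[0,0,0.25,-0.02,-0.25,0,85,0,0,0.5,-0.04,-0.5,0,85,0,0,0.75,-0.05,-0.75,0,85,0,0,1,-0.06,-1,0,85]'

```text
clock: 8.52
ee_pos: [0.544, 0.0079, 0.2924]
ee_rot: [180.0, 0.0, 141.8]
ft_force: [0.3, 0.5, -1.0]
gripper_width: 0.996
finger_force: 0.0
```

apply_moves --series '[0,0,0.3,-0.2,-0.2,0,85,0,0,0.6,-0.4,-0.4,0,85,0,0,0.9,-0.4,-0.4,0,85,0,0,1,-0.4,-0.4,0,85,0,0,1,-0.4,-0.4,0,85,0,0,1,-0.4,-0.4,0,85]'

```text
clock: 9.28
ee_pos: [0.5041, -0.0313, 0.2923]
ee_rot: [-180.0, 0.0, 171.5]
ft_force: [0.1, 0.5, 0.4]
gripper_width: 0.995
finger_force: 0.0
```

```bash
python3 - <<'E'
from h import *
s=arm.sense();print(s['clock'],s['ee_pos'],s['ee_rot'],s['q'],s['ft_force'])
im,d=arm.snapshot('wrist');cv2.imwrite('pics/w4.png',im);np.save('pics/w4.npy',d)
marks('wrist',['dial','dial_grip','trigger_tip','grip_top'],s)
P,u,v=cloud(d,s)
m=(P[:,2]>.136)&(P[:,2]<.148)&(np.hypot(P[:,0]-.541,P[:,1]+.036)<.035)
q=P[m];print(len(q),cv2.minAreaRect(q[:,:2].astype(np.float32)*1000),np.median(q,axis=0))
m=(P[:,2]>.103)&(P[:,2]<.111)&(np.hypot(P[:,0]-.541,P[:,1]+.036)<.09)
print(cv2.minAreaRect(P[m][:,:2].astype(np.float32)*1000))
im,d=arm.snapshot('side');cv2.imwrite('pics/s4.png',cv2.resize(im[150:350,200:440],None,fx=2.5,fy=2.5))
E
```

```text
9.275 [ 0.50408894 -0.03129488  0.2923045 ] [-1.79996770e+02  4.51834898e-03  1.71452474e+02] [-1.68641660e+01  1.34390753e+01  8.37704766e+01 -2.56281568e-03
  8.27855101e+01 -9.83163183e+01] [0.06816951 0.51751172 0.41190037]
wrist dial 0.63 [ 0.54   -0.0356  0.1113]
wrist dial 0.22 [0.4233 0.0358 0.0009]
wrist dial_grip 0.65 [ 0.5383 -0.0352  0.1338]
889 ((538.2499389648438, -35.91448211669922), (11.960381507873535, 45.227577209472656), 87.29178619384766) [ 0.53705741 -0.0357452   0.14049785]
((539.037353515625, -16.286521911621094), (135.04258728027344, 126.32568359375), 87.22093963623047)
```

View pics/w4.png

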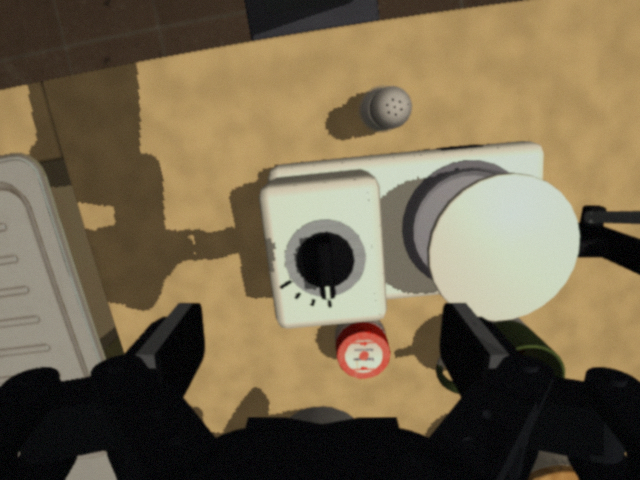

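View pics/s4.png

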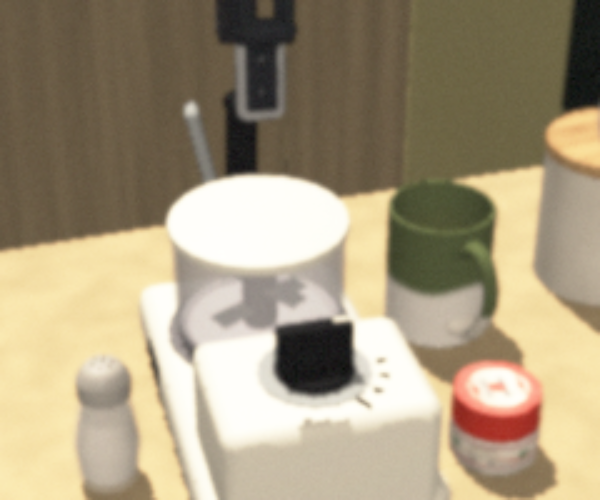

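The trigger has sprung out again (leaning, side view (197,130)) and the dial is at rest. In the wrist view the dial is at (325,260); depth puts the bar centre at (0.539, -0.036) with yaw -2.7°.

apply_moves --series '[0,0,0.19,0.35,-0.04,0,50,0,0,0.19,0.35,-0.04,-0.35,50,0,0,0.19,0.35,-0.04,-0.7,50,0,0,0.19,0.35,-0.04,-1,50,0,0,0.19,0.35,-0.04,-1,50,0,0,0.19,0.35,-0.04,-1,50]'

```text
clock: 10.32
ee_pos: [0.5396, -0.0355, 0.1937]
ee_rot: [-180.0, 0.1, 177.2]
ft_force: [-0.2, 0.2, 0.2]
gripper_width: 0.589
finger_force: 0.0
```

```bash
python3 - <<'E'
from h import *
s=arm.sense();print(s['clock'],s['ee_pos'],s['ee_rot'],s['ft_force'])
im,d=arm.snapshot('wrist');cv2.imwrite('pics/w5.png',im)
P,u,v=cloud(d,s)
m=(P[:,2]>.136)&(P[:,2]<.146)&(np.hypot(P[:,0]-.541,P[:,1]+.036)<.03)&(v<400)
q=P[m];print(len(q),cv2.minAreaRect(q[:,:2].astype(np.float32)*1000),np.median(q,axis=0))
E
```

```text
10.325 [ 0.53963709 -0.03547516  0.19369857] [-1.79972605e+02  1.11099175e-01  1.77208728e+02] [-0.21623934  0.19168564  0.21955865]
2063 ((538.3013305664062, -35.59775924682617), (11.850337982177734, 45.4311408996582), 86.93785095214844) [ 0.53698032 -0.03569678  0.14057632]
```

View pics/w5.png

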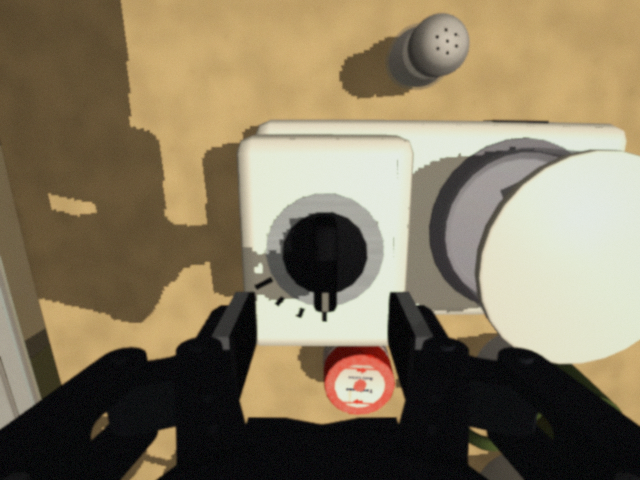

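The bar lies along the pads' plane, midway between the fingers. Its pointer is at (325,300) by the rest mark, so I'm going down and closing.

apply_moves --series '[0,0,0,-0.01,0,-0.25,50,0,0,0,-0.01,0,-0.5,50,0,0,0,-0.01,0,-0.64,50,0,0,0,-0.01,0,-0.64,50,0,0,0,-0.01,0,-0.64,50,0,0,0,-0.01,0,-0.64,25,0,0,0,-0.01,0,-0.64,14,0,0,0,-0.01,0,-0.64,6,0,0,0,-0.01,0,-0.64,6,0,0,0,-0.01,0,-0.64,6,0,0,0,-0.01,0,-0.64,6]' --squeeze 60

```text
clock: 11.75
ee_pos: [0.5383, -0.0342, 0.1291]
ee_rot: [179.9, 0.1, 177.2]
ft_force: [-0.3, 7.3, 4.6]
gripper_width: 0.125
finger_force: 60.9
```

apply_moves --series '[0,0,-0.2,0,0.1,0,6,0,0,-0.4,0,0.01,0,6,0,0,-0.6,0,0.01,0,6,0,0,-0.8,0,0.01,0,6,0,0,-1,0,0.01,0,6,0,0,-1,0,0.01,0,6]'

```text
clock: 12.5
ee_pos: [0.5385, -0.0335, 0.1292]
ee_rot: [179.9, 0.0, 147.2]
ft_force: [0.3, 5.0, 6.5]
gripper_width: 0.127
finger_force: 63.0
```

I made a slip there: the first row's y was 0.1 instead of 0.01, a brief 10 mm sideways command. The forces are small now and the grip still holds, so I'll turn on and then verify the seating.

apply_moves --series '[0,0,-0.2,0,0,0,6,0,0,-0.4,0,0,0,6,0,0,-0.6,0,0,0,6,0,0,-0.8,0,0,0,6,0,0,-1,0,0,0,6,0,0,-1,0,0,0,6]'

```text
clock: 13.25
ee_pos: [0.5389, -0.0333, 0.1292]
ee_rot: [179.8, -0.0, 117.2]
ft_force: [1.8, 6.7, 4.4]
gripper_width: 0.125
finger_force: 62.8
```

apply_moves --series '[0,0,-0.1,0,0,0,6,0,0,-0.1,0,0,0,6,0,0,-0.1,0,0,0,6]'

```text
clock: 13.62
ee_pos: [0.5389, -0.0332, 0.1292]
ee_rot: [179.8, -0.0, 114.2]
ft_force: [2.9, 8.1, 4.0]
gripper_width: 0.122
finger_force: 62.8
```

```bash
python3 - <<'E'
from h import *
s=arm.sense();print(s['clock'],s['ee_pos'],s['ee_rot'],s['ft_force'],s['ft_torque'],s['q'])
im,d=arm.snapshot('wrist');cv2.imwrite('pics/w6.png',im)
im2,d=arm.snapshot('top')
im3,d=arm.snapshot('side')
c=lambda a:cv2.resize(a,(400,300))
cv2.imwrite('pics/m6.png',np.vstack([np.hstack([c(im),c(im2[190:340,300:500])]),np.hstack([c(im3[240:360,260:420]),c(im3[150:350,200:440])])]))
marks('side',['mug','salt_shaker','cream_pot'])
E
```

```text
13.625 [ 0.53891039 -0.03322937  0.12923152] [ 1.79812204e+02 -1.74553837e-02  1.14229838e+02] [2.86694955 8.05628691 3.97765733] [ 1.26355313 -0.48192093  0.16050136] [-16.03039072  26.03403181  91.63698602   0.15226294  62.19703601
 -40.33106497]
side mug 0.59 [ 6.966e-01  1.189e-01 -2.000e-04]
side salt_shaker 0.96 [0.4223 0.0332 0.001 ]
side cream_pot 0.96 [ 0.6731 -0.0134 -0.0012]
```

View pics/m6.png

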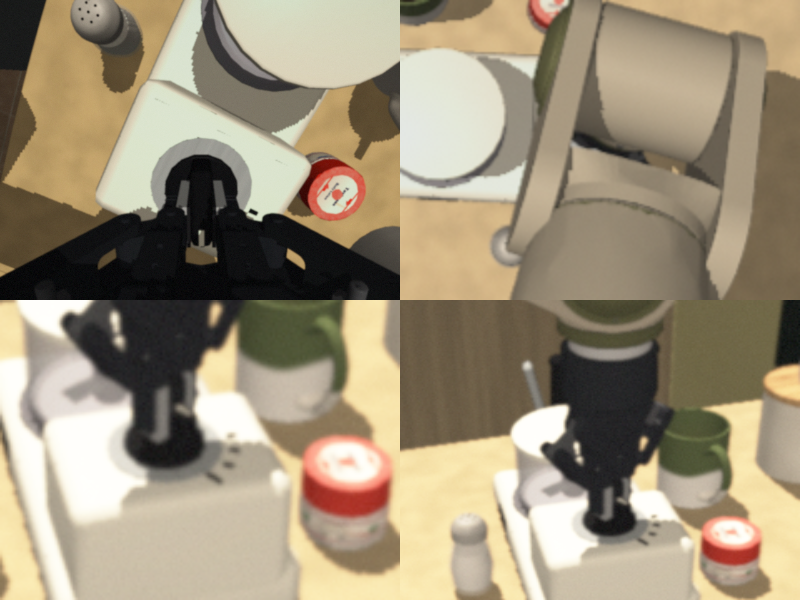

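The wrist view (top left) shows the bar held between the pads with its pointer at (202,237). The loose things haven't moved and the trigger is still out at (530,370). I'll check the bar's angle by depth.

```bash
python3 - <<'E'
from h import *
s=arm.sense()
im,d=arm.snapshot('wrist')
P,u,v=cloud(d,s); c=np.array([.539,-.0345])
m=(P[:,2]>.136)&(P[:,2]<.1455)&(np.hypot(*(P[:,:2]-c).T)<.03)
# keep between pads: tool y offset < 8mm
y=(P-s['ee_pos'])@rot(s)[:,1]
print('tool y spread',np.percentile(y[m],[1,10,50,90,99]))
for w in(.0065,.008):
    q=P[m&(abs(y)<w)];print(len(q),cv2.minAreaRect(q[:,:2].astype(np.float32)*1000))
# pointer: bright pixels on bar top
g=im.max(2)[v,u]; k=m&(g>130)&(abs(y)<.006)
pp=P[k];print(k.sum(),pp.mean(0),np.degrees(np.arctan2(*(pp.mean(0)[:2]-c)[::-1])) if k.sum() else '')
# console edges
m=(P[:,2]>.104)&(P[:,2]<.111)&(np.hypot(*(P[:,:2]-c).T)<.09)
print(cv2.minAreaRect(P[m][:,:2].astype(np.float32)*1000))
crop=im[200:460,240:420];cv2.imwrite('pics/c7.png',cv2.resize(crop,None,fx=2.2,fy=2.2))
E
```

```text
tool y spread [-0.01825264 -0.00647108 -0.00110785  0.00454948  0.01670573]
4054 ((539.6072387695312, -34.834739685058594), (12.979988098144531, 46.23085403442383), 24.238128662109375)
4187 ((538.6697387695312, -35.27301025390625), (15.844135284423828, 46.353084564208984), 19.005300521850586)
25 [ 0.54317458 -0.04672279  0.14202792] -71.14286136154459
((539.9218139648438, -15.363838195800781), (134.932861328125, 124.78116607666016), 87.05611419677734)
```

View pics/c7.png

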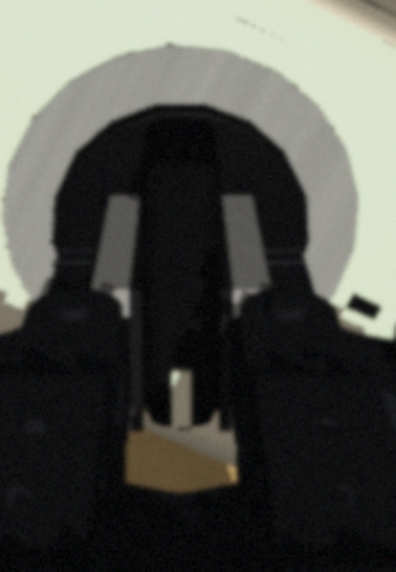

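The bar lies flush between the pads at -65.8°, against -2.7° at rest. That is about 63° (1.10 rad), just past the third click at 1.08 and short of the stop at 1.17. Handing in.

```bash
python3 -c "
from station import arm
print(arm.sense()['ee_rot'],arm.sense()['finger_force']);print(arm.sign_off())"
```

```text
[ 1.79814102e+02 -1.88272650e-02  1.14232014e+02] 62.801878452301025
the job is handed in; nothing more can be done
None
```

I squeezed the trigger fully and let it spring out. I then turned the dial about 63° clockwise to the third click (click at 62°, end stop at 67°) and handed in at about 14 s, still holding it there. The mug, salt shaker and cream pot are where they were. One slip: a mistyped row briefly pushed the dial sideways while I gripped it; I didn't see the peak force, but the readings afterwards were normal.

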